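# Close the bread display

## Task

Close up the bread display tray: with the fingertips, push the light-brown loaf that sticks out of the front back onto its board until it is fully inside with about a finger's breadth to spare behind the gate line, then push both front gates fully shut. Only push: do not lift the loaf, and leave the dark loaf and the things on the counter where they are. Finish with the hand clear of everything.

Things in the scene. Friction and masses are not known exactly. Their poses are not given: they have to be found in the camera images.
- tray: Bread display tray, fixed: steel base 220 (x) x 372 (y) x 38 mm, oak ends to 105 and back to 150 mm high, open on top. Origin: centre of its underside; x points from the open front to the back; may be turned. Front edge at x = -110 mm, back wall at x = +98. A divider at y = 0 (83 mm high) parts two bays, each with one loaf on a board centred at y = +-72.5 mm, its top 50 mm above the counter.
- left_gate (a joint): Left (+y) front gate, angle in rad: 0 = shut flush across the front; grows as it swings outwards to the robot (starts 0.95 to 1.3, stop at 1.5). Black frame, clear panel, 178 long, 8 thick, 30 to 105 mm above the counter. Upright hinge at x = -114, y = +182 mm in the tray's frame (mid-plane); free end at y = +4 when shut. 1 to 2 N at the end moves it; it stays where left.
- right_gate (a joint): The same for the gate of the right (-y) bay, mirrored: hinge at x = -114, y = -182 mm in the tray's frame, upright, at its outer (-y) end; 0 = shut flush, grows as it swings outwards.
- left_gate_hinge (a point): Point on the left gate's hinge axis, 67.5 mm above the counter (mid-height of the gate).
- left_gate_tip (a point): Middle of the left gate's free end, 67.5 mm above the counter, 178 mm from the hinge axis. A brass plate marks the top rail near that end.
- right_gate_hinge (a point): Point on the right gate's hinge axis, 67.5 mm above the counter.
- right_gate_tip (a point): Middle of the right gate's free end, 67.5 mm above the counter, 178 mm from the hinge axis.
- loaf_out: Light-brown loaf (rigid, about 0.35 kg) with three pale slashes, sticking out past the gate line of either the left or the right bay: 160 long, 76 wide, 60 mm high, rounded ends, flat underside. Origin: centre of its underside, resting on the board 50 mm above the counter; x runs from the end that sticks out to the end in the tray. It slides under 1 to 3 N.
- loaf_out_nose (a point): The end of the light-brown loaf that sticks out towards the robot, 24 mm above its underside (80 mm from its centre).
- loaf_in_center (a point): Centre (half-way up) of the dark-brown loaf, same size, that already lies fully inside the other bay. Leave it where it is.
- jam_jar: The red jam jar, loose, diameter 64, height 85 mm, stands beside the tray on the left; origin at the underside. Leave it alone.
- honey_jar: The amber honey jar, loose, diameter 60, height 75 mm, stands beside the tray on the right; origin at the underside. Leave it alone.
- sample_bowl: The white bowl, loose, rim diameter 120, height 45 mm, left of the tray; origin at the underside. Leave it alone.
- tongs: The bread tongs, loose, about 250 mm long, lie on the counter at the right, nearer the robot; origin at the underside. Leave it alone.
- card_stand: The black card stand, loose, wooden foot with a blank black card, 85 wide, 72 mm high, right of the tray; origin at the underside. Leave it alone.
Things that resemble listed ones, but are neither listed nor needed, are in the scene too. What is meant by the loaf_out is not red, and is the larger of those in its own colour.

How it is judged:
On the way, in this order (a step that is already met when the one before it is completed fails the run):
1. the light-brown loaf has been pushed fully inside, at least 8 mm behind the tray's front edge (before the second gate is shut) (x of loaf_out_nose in the frame of tray above -0.102 m and height (world z) of loaf_out between 0.044 and 0.062 m and angle between loaf_out's own z axis and vertical below 0.15 rad), for 0.2 s.
2. both gates are pushed shut (value of joint each of left_gate, right_gate below 0.05 rad), for 0.2 s.
At the end, for the whole second after the job is handed in: The near end of the light-brown loaf lies at least 8 mm behind the tray's front edge, the loaf resting flat on its board (within 12 mm of its starting height, tilt under 0.15 rad) and still; both gates are within 0.05 rad of shut (all of step 1 and all of step 2 and linear speed of loaf_out below 0.02 m/s); the robot touches nothing.
It fails at once if the light-brown loaf is lifted (20 mm) or tipped (0.35 rad) (height (world z) of loaf_out above 0.07 m or angle between loaf_out's own z axis and vertical above 0.35 rad).
It fails at once if the dark loaf is moved by more than 25 mm (distance of loaf_in_center from where it was at the start of the episode above 0.025 m).
It fails at once if something else on the counter (jar, bowl, tongs, card stand) is moved by more than 25 mm (distance of any of jam_jar, honey_jar, sample_bowl, tongs, card_stand from where it was at the start of the episode above 0.025 m).
It also fails if it takes over 72 s, if anything falls off the work surface, if the arm or the gripper's body presses on something with over 40 N, if the wrist force passes 120 N, or if a joint passes its speed limit or range.

## Robot

A 6-joint arm with a two-finger parallel gripper is mounted at the origin on the work surface. World frame = base frame: x ahead of the robot, y to its left, z up, the work surface at z = 0. Lengths are in m, angles in rad, forces in N, time in s.
With the tool pointing down it reaches from about 0.425 to 0.95 m from the base axis. Payload 3.5 kg.
Tool frame: the origin (TCP) lies at the very end of the fingers, on their centre line; the grasp point (between the pads) lies 19 mm behind it; z points along the fingers, y is the line along which they close (so a half turn about z gives the same grasp; the last joint's range is limited). The gripper opens to 85 mm and grips with 20 to 120 N. Pads are 22 mm wide; open, the fingers measure 114 mm over their backs; the gripper's body (76 mm by 85 mm) begins 54 mm behind the grasp point. The pads swing forward as they close: fully open they stand 13 mm farther back than shut.
Start: joints at [1.198, 0.286, 1.577, -0, 1.279, -0.15], TCP at [0.149, 0.658, 0.231] pointing down, gripper open.
Joint ranges: [-2.77, 2.77], [-0.9, 2.22], [0.21, 2.48], [-1.53, 4.67], [0.24, 2.81], [-2.84, 2.84]. Speed limits (rad/s): [2.79, 2.79, 3.14, 3.14, 3.14, 3.14].

## Interface

Orientations are given as a unit quaternion [x, y, z, w].
In Python, from plant import ctrl, optics, sign_off gives the robot as it stands.
- The arm moves only by the shell command python3 -m creep 'ROWS' [FORCE]. ROWS is JSON, a list of rows, each an object of numbers: "x", "y", "z": the shift along the tool's x, y, z in mm; "rx", "ry", "rz": the turn, a rotation vector about the tool's x, y, z in degrees; "grip": the opening, from 0 (shut) to 1 (fully open). In form: [{"x": .., "y": .., "z": .., "rx": .., "ry": .., "rz": .., "grip": ..}, ...]. A call has exactly 10 rows; each row shifts and turns the commanded pose from where the row before left it, along the tool's axes as they then stand; what a row does not reach is not made up. A row lasts 1/12 s, in which the tool goes at most 41.7 mm and 7.16 degrees, less where a joint would pass 70% of its speed; a pose out of reach is approached as far as the arm can. A call with a gripper value outside its range is refused whole. The fingers move at their own pace and stop on an object; FORCE is the grip in N (left out, the last holds). Time passes only in rows, so rows that do not move let the fingers close, or fill a call up. It gives the time, the measured TCP pose, the force, the opening and the grip force at its end, in the units of the state.
- ctrl.get_state(): the state, without advancing time (a new reading comes with each control period).
- optics.read_camera(name): name is "scene" or "side" or "wrist"; returns a dict with "color" (420x560x3 uint8, blue, green, red), "K" (3x3 intrinsics, pixels), "R" (3x3) and "t" (3): a world point X has camera coordinates R X + t. Camera axes: x right, y down, z forward; pixel columns grow to the right and rows downward; lengths in m; the calibration is good to about 2 mm. A picture is of the moment at which its call begins. There is no depth.
- sign_off(): hands the job in; it is judged then, once.
The state is a dict: "time": time; "qpos": joint angles; "dq": joint speeds; "joint_efforts": joint torques, N m; "eef_pos": TCP position; "tcp_rot": TCP orientation; "contact_force": force on the tool from outside, world axes, zero at the start; "wrist_torque": the same for the moment, N m; "opening": opening from 0.0 (shut) to 1.0 (fully open); "finger_force": force on a finger pad.
Only numpy, scipy, OpenCV 4.12 (cv2) and the standard library are available. Lean on these libraries where they do the work, as an engineer would, in place of code of your own. Each camera call takes 0.05 s, during which the arm holds its last target. There are 200 camera calls.

## Working session

There is one attempt and no reset: what is moved stays moved. The work goes in short steps, Python scripts to look and compute and a shell command to move; the robot and the scene stay as the last step left them, time stands still between calls to the robot, and variables do not carry over. Pictures are saved under pics/ and viewed, at most 10 in all, crops included, and the job is handed in when it is done.

```bash
mkdir -p pics; ls; python3 - <<'E'
from plant import ctrl, optics
import cv2,numpy as np
for n in ["scene","side"]:
    c=optics.read_camera(n); cv2.imwrite(f"pics/{n}0.png",c["color"]); np.savez(f"{n}0.npz",**c)
    print(n,c["K"].round(1).tolist(),c["R"].round(3).tolist(),c["t"].round(3).tolist())
s=ctrl.get_state();print(s["time"],s["eef_pos"],s["tcp_rot"],s["opening"])
E
```

```text
pics
scene [[488.5, 0.0, 279.9], [0.0, 488.5, 207.2], [0.0, 0.0, 1.0]] [[0.325, 0.945, 0.015], [0.806, -0.269, -0.528], [-0.495, 0.184, -0.849]] [-0.167, -0.362, 1.541]
side [[491.4, 0.0, 279.0], [0.0, 491.4, 209.1], [0.0, 0.0, 1.0]] [[0.809, -0.588, -0.004], [-0.423, -0.578, -0.698], [0.408, 0.566, -0.716]] [-0.408, 0.3, 1.302]
0.1 [0.14887284 0.65775312 0.23005433] [ 1.11127135e-01  9.93805603e-01 -1.05338599e-03 -2.69653947e-04] 1.0014982850053709
```

View pics/scene0.png

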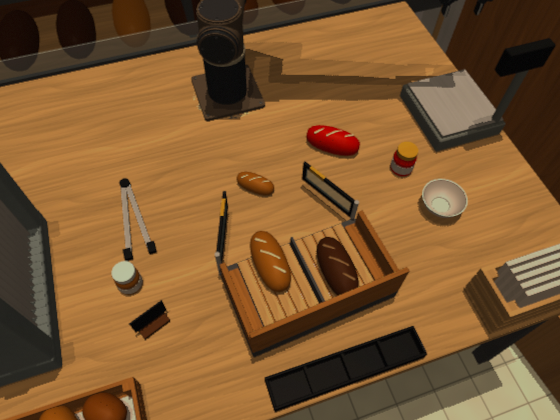

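View pics/side0.png

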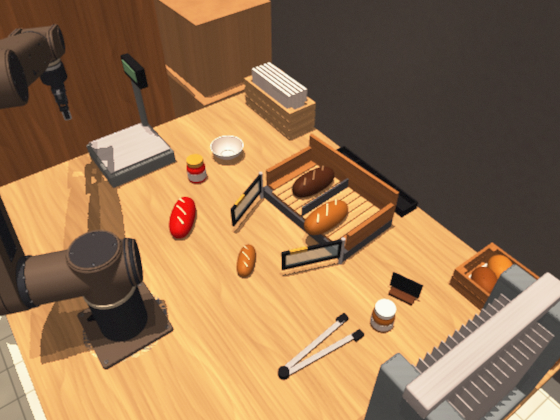

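Light-brown candidates in the scene view are the big loaf in the right bay at (270,262), a small loaf on the counter at (255,183), and a red one at (333,140). The one in the bay fits: it isn't red, it's the larger of its colour, and it sticks out of the front. I'll confirm it in an enlarged crop, which also gives me the corner pixels.

```bash
python3 - <<'E'
import cv2
a=cv2.imread("pics/scene0.png")[155:355,200:420]; cv2.imwrite("pics/crop_s.png",cv2.resize(a,(660,600),interpolation=cv2.INTER_CUBIC))
a=cv2.imread("pics/side0.png")[130:290,215:415]; cv2.imwrite("pics/crop_d.png",cv2.resize(a,(750,600),interpolation=cv2.INTER_CUBIC))
E
```

```text
(no output)
```

View pics/crop_s.png

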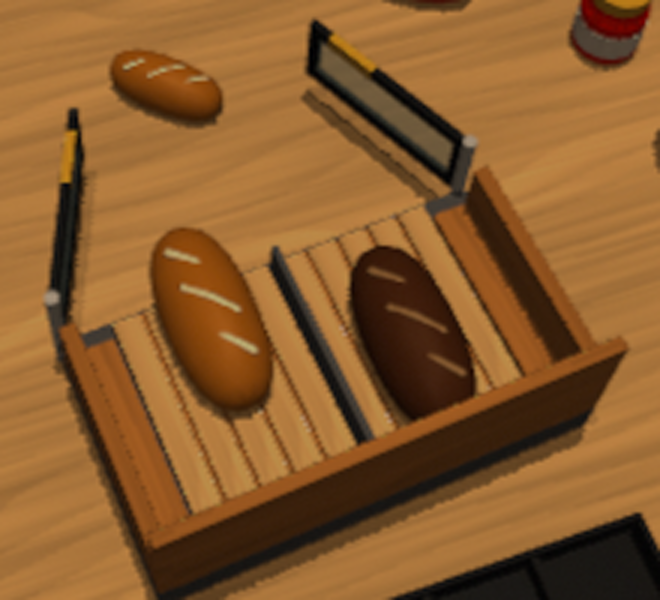

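View pics/crop_d.png

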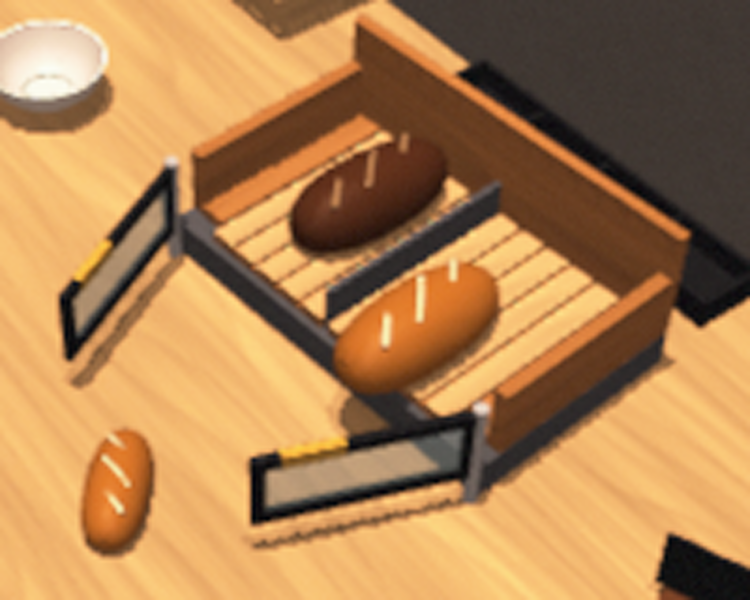

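The crops confirm that loaf_out is the light-brown loaf overhanging the right bay: scene (268,261), side (326,217), with three slashes. The small one on the counter is a decoy. Gate hinge tops are at scene (356,203) and (218,254), gate tips at scene (305,162) and (224,192).

```bash
cat > h.py <<'E'
import numpy as np, cv2
S=dict(np.load("scene0.npz")); D=dict(np.load("side0.npz"))
def ray(c,p):
    d=c["R"].T@np.linalg.inv(c["K"])@np.array([p[0],p[1],1.]); return -c["R"].T@c["t"],d/np.linalg.norm(d)
def plane(c,p,z):
    o,d=ray(c,p); return o+d*(z-o[2])/d[2]
def tri(p,q,A=S,B=D):
    o1,d1=ray(A,p);o2,d2=ray(B,q)
    s=np.linalg.lstsq(np.c_[d1,-d2],o2-o1,rcond=None)[0]
    a,b=o1+d1*s[0],o2+d2*s[1]; return (a+b)/2,np.linalg.norm(a-b)
cs=lambda x,y:(x/3+200,y/3+155)
cd=lambda x,y:(x/3.75+215,y/3.75+130)
E
python3 - <<'E'
from h import *
P={"Lh":((469,143),(172,163)),"Rh":((53,298),(481,409)),"Lt":((315,22),(65,297)),"Rt":((73,112),(252,461)),
"backR":((152,545),(688,238)),"backL":((625,346),(362,18)),"frR":((68,328),(497,392)),"frL":((482,172),(195,155)),
"divF":((275,250),(330,292)),"sl1":((181,256),(387,330)),"sl2":((211,299),(421,299)),"sl3":((239,343),(453,271))}
Q={}
for k,(a,b) in P.items():
    Q[k],e=tri(cs(*a),cd(*b)); print(k,Q[k].round(4),round(e*1e3,1))
def fr(Lh,Rh):
    yv=(Lh-Rh)[:2]; print("hingespan",np.linalg.norm(yv)); yv/=np.linalg.norm(yv); xv=np.array([yv[1],-yv[0]])
    o=(Lh+Rh)[:2]/2+xv*.114; return o,xv,yv
o,xv,yv=fr(Q["Lh"],Q["Rh"]); print("tray",o,xv,np.degrees(np.arctan2(xv[1],xv[0])))
for k in Q: d=Q[k][:2]-o; print(k,"tray",(np.array([d@xv,d@yv])*1e3).round(1))
for k,s in("L",1),("R",-1):
    v=Q[k+"t"][:2]-Q[k+"h"][:2]; print(k,np.linalg.norm(v),"ang",np.arctan2(-v@xv,-s*(v@yv)))
E
```

```text
Lh [0.5636 0.1798 0.1021] 2.0
Rh [ 0.5923 -0.1821  0.1028] 2.5
Lt [0.4065 0.1023 0.1002] 4.7
Rt [ 0.4282 -0.1201  0.0987] 0.5
backR [ 0.8125 -0.169   0.1431] 2.2
backL [0.7832 0.2004 0.1436] 2.6
frR [ 0.6169 -0.1758  0.0979] 1.9
frL [0.5891 0.1817 0.0959] 0.7
divF [ 0.5938 -0.      0.0758] 2.1
sl1 [ 0.588  -0.0775  0.1012] 2.5
sl2 [ 0.631  -0.067   0.1009] 2.6
sl3 [ 0.6723 -0.058   0.1   ] 1.7
hingespan 0.3630871437821415
tray [0.69159295 0.00784285] [0.99687301 0.07902026] 4.532252570877537
Lh tray [-114.   181.5]
Rh tray [-114.  -181.5]
Lt tray [-276.7  116.7]
Rt tray [-272.7 -106.8]
backR tray [ 106.5 -185.9]
backL tray [106.6 184.7]
frR tray [ -89.  -177.2]
frL tray [-88.4 181.4]
divF tray [-98.1  -0.1]
sl1 tray [-110.   -76.9]
sl2 tray [-66.4 -69.8]
sl3 tray [-24.5 -64.1]
L 0.17519455766340836 ang 1.1915366155820872
R 0.17540933645188195 ang 1.1304249214718787
```

```bash
cat >> h.py <<'E'
o=np.array([.6916,.0078]);th=np.radians(4.53);xv=np.array([np.cos(th),np.sin(th)]);yv=np.array([-xv[1],xv[0]])
def tr(p): d=np.array(p)[:2]-o; return (np.array([d@xv,d@yv])*1e3).round(1)
def st():
    from plant import ctrl
    from scipy.spatial.transform import Rotation as R
    s=ctrl.get_state(); X=R.from_quat(s["tcp_rot"]).as_matrix()
    yaw=(np.degrees(np.arctan2(X[1,0],X[0,0]))-184.53+180)%360-180
    print("t",round(s["time"],2),"tray mm",tr(s["eef_pos"]),"z",round(s["eef_pos"][2]*1e3,1),"yawerr",round(yaw,2),"F tray",(s["contact_force"][:2]@np.c_[xv,yv]).round(1),round(s["contact_force"][2],1),"op",round(s["opening"],2))
E
python3 - <<'E'
from h import *
for k,p in dict(jam=(405,158),honey=(126,277),tongA=(125,183),tongB=(152,247),decoy=(255,183),red=(333,140)).items(): print(k,tr(plane(S,p,.04)))
E
python3 -m creep '[{"rz":-5.77,"grip":0.35},{"rz":-5.77,"grip":0.35},{"rz":-5.77,"grip":0.35},{"x":-28,"y":-28,"grip":0.35},{"x":-28,"y":-28,"grip":0.35},{"x":-28,"y":-28,"grip":0.35},{"x":-28,"y":-28,"grip":0.35},{"x":-28,"y":-28,"grip":0.35},{"x":-28,"y":-28,"grip":0.35},{"grip":0.35}]'; python3 -c "from h import *;st()"
```

```text
jam [-223.3  405.5]
honey [-175.1 -395.6]
tongA [-442.7 -331. ]
tongB [-228.6 -317.1]
decoy [-307.6  -11.5]
red [-359.2  249. ]
t 0.1 tray mm [-489.7  690.8] z 230.1 yawerr -17.29 F tray [0.3 0.1] 0.3 op 1.0$[0]: bad value
```

```bash

python3 -m creep '[{"x":0,"y":0,"z":0,"rx":0,"ry":0,"rz":-5.77,"grip":0.35},{"x":0,"y":0,"z":0,"rx":0,"ry":0,"rz":-5.77,"grip":0.35},{"x":0,"y":0,"z":0,"rx":0,"ry":0,"rz":-5.75,"grip":0.35},{"x":-28,"y":-28,"z":0,"rx":0,"ry":0,"rz":0,"grip":0.35},{"x":-28,"y":-28,"z":0,"rx":0,"ry":0,"rz":0,"grip":0.35},{"x":-28,"y":-28,"z":0,"rx":0,"ry":0,"rz":0,"grip":0.35},{"x":-28,"y":-28,"z":0,"rx":0,"ry":0,"rz":0,"grip":0.35},{"x":-28,"y":-28,"z":0,"rx":0,"ry":0,"rz":0,"grip":0.35},{"x":-28,"y":-28,"z":0,"rx":0,"ry":0,"rz":0,"grip":0.35},{"x":0,"y":0,"z":0,"rx":0,"ry":0,"rz":0,"grip":0.35}]'; python3 -c "from h import *;st()"
```

```text
time: 0.93
eef_pos: [0.3344, 0.5, 0.2308]
tcp_rot: [-0.036, 0.999, -0.001, 0.001]
contact_force: [-0.1, 0.8, 0.2]
opening: 0.352
finger_force: 0.0
t 0.93 tray mm [-317.2  518.9] z 230.8 yawerr -0.36 F tray [-0.1  0.8] 0.2 op 0.35
```

```bash

python3 -m creep '[{"x":-12,"y":-38,"z":0,"rx":0,"ry":0,"rz":0,"grip":0.35},{"x":-12,"y":-38,"z":0,"rx":0,"ry":0,"rz":0,"grip":0.35},{"x":-12,"y":-38,"z":0,"rx":0,"ry":0,"rz":0,"grip":0.35},{"x":-12,"y":-38,"z":0,"rx":0,"ry":0,"rz":0,"grip":0.35},{"x":-12,"y":-38,"z":0,"rx":0,"ry":0,"rz":0,"grip":0.35},{"x":-12,"y":-38,"z":0,"rx":0,"ry":0,"rz":0,"grip":0.35},{"x":-12,"y":-38,"z":0,"rx":0,"ry":0,"rz":0,"grip":0.35},{"x":-12,"y":-38,"z":0,"rx":0,"ry":0,"rz":0,"grip":0.35},{"x":-12,"y":-38,"z":0,"rx":0,"ry":0,"rz":0,"grip":0.35},{"x":-12,"y":-38,"z":0,"rx":0,"ry":0,"rz":0,"grip":0.35}]'; python3 -c "from h import *;st()"
```

```text
time: 1.77
eef_pos: [0.4794, 0.1332, 0.2311]
tcp_rot: [-0.04, 0.999, 0.0, -0.0]
contact_force: [0.7, 0.6, 0.0]
opening: 0.351
finger_force: 0.0
t 1.77 tray mm [-201.6  141.8] z 231.1 yawerr 0.01 F tray [0.7 0.5] 0.0 op 0.35
```

```bash

python3 -m creep '[{"x":0,"y":-35,"z":0,"rx":0,"ry":0,"rz":0,"grip":0.35},{"x":0,"y":-35,"z":0,"rx":0,"ry":0,"rz":0,"grip":0.35},{"x":0,"y":-35,"z":0,"rx":0,"ry":0,"rz":0,"grip":0.35},{"x":0,"y":-35,"z":0,"rx":0,"ry":0,"rz":0,"grip":0.35},{"x":0,"y":-35,"z":0,"rx":0,"ry":0,"rz":0,"grip":0.35},{"x":0,"y":-35,"z":0,"rx":0,"ry":0,"rz":0,"grip":0.35},{"x":0,"y":0,"z":0,"rx":0,"ry":0,"rz":0,"grip":0.35},{"x":0,"y":0,"z":0,"rx":0,"ry":0,"rz":0,"grip":0.35},{"x":0,"y":0,"z":0,"rx":0,"ry":0,"rz":0,"grip":0.35},{"x":0,"y":0,"z":0,"rx":0,"ry":0,"rz":0,"grip":0.35}]'; python3 -c "from h import *;st()"
```

```text
time: 2.6
eef_pos: [0.4958, -0.0733, 0.231]
tcp_rot: [-0.04, 0.999, 0.0, -0.0]
contact_force: [-1.0, 0.0, 1.1]
opening: 0.345
finger_force: 0.0
t 2.6 tray mm [-201.6  -65.4] z 231.0 yawerr 0.08 F tray [-1.   0.1] 1.1 op 0.35
```

```bash

python3 -m creep '[{"x":0,"y":-13,"z":0,"rx":0,"ry":0,"rz":0,"grip":0.35},{"x":0,"y":0,"z":28,"rx":0,"ry":0,"rz":0,"grip":0.35},{"x":0,"y":0,"z":28,"rx":0,"ry":0,"rz":0,"grip":0.35},{"x":0,"y":0,"z":28,"rx":0,"ry":0,"rz":0,"grip":0.35},{"x":0,"y":0,"z":28,"rx":0,"ry":0,"rz":0,"grip":0.35},{"x":0,"y":0,"z":28,"rx":0,"ry":0,"rz":0,"grip":0.35},{"x":0,"y":0,"z":28,"rx":0,"ry":0,"rz":0,"grip":0.35},{"x":-10,"y":0,"z":0,"rx":0,"ry":0,"rz":0,"grip":0.35},{"x":-10,"y":0,"z":0,"rx":0,"ry":0,"rz":0,"grip":0.35},{"x":0,"y":0,"z":0,"rx":0,"ry":0,"rz":0,"grip":0.35}]'; python3 - <<'E'
from h import *;st()
from plant import optics
c=optics.read_camera("side"); cv2.imwrite("pics/s1.png",cv2.resize(c["color"][130:310,215:415],(660,594),interpolation=cv2.INTER_CUBIC))
E
```

```text
time: 3.43
eef_pos: [0.5207, -0.0865, 0.0656]
tcp_rot: [-0.04, 0.999, -0.001, 0.002]
contact_force: [0.5, -0.7, 1.4]
opening: 0.353
finger_force: 0.0
t 3.43 tray mm [-177.9  -80.5] z 65.6 yawerr 0.06 F tray [ 0.5 -0.8] 1.4 op 0.35
```

View pics/s1.png

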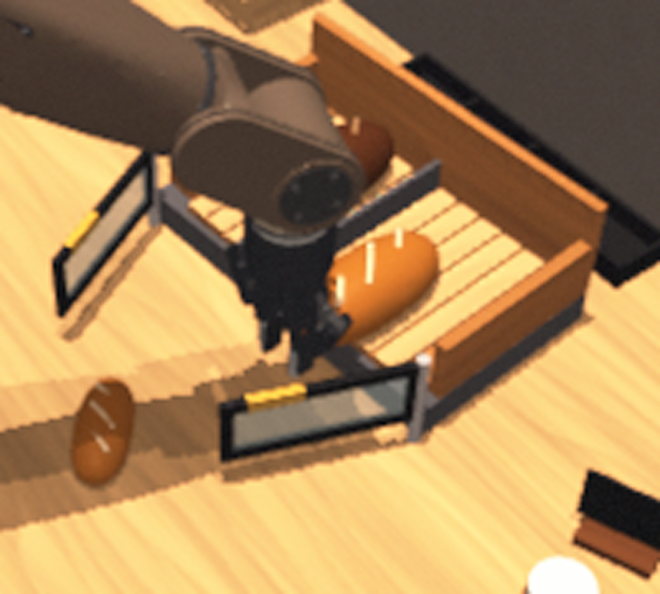

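The picture shows the fingers standing just in front of the loaf nose (crop about (320,330)), clear of both gates. Pushing now.

```bash

python3 -m creep '[{"x":-5,"y":0,"z":0,"rx":0,"ry":0,"rz":0,"grip":0.35},{"x":-5,"y":0,"z":0,"rx":0,"ry":0,"rz":0,"grip":0.35},{"x":-5,"y":0,"z":0,"rx":0,"ry":0,"rz":0,"grip":0.35},{"x":-5,"y":0,"z":0,"rx":0,"ry":0,"rz":0,"grip":0.35},{"x":-5,"y":0,"z":0,"rx":0,"ry":0,"rz":0,"grip":0.35},{"x":-5,"y":0,"z":0,"rx":0,"ry":0,"rz":0,"grip":0.35},{"x":-5,"y":0,"z":0,"rx":0,"ry":0,"rz":0,"grip":0.35},{"x":-5,"y":0,"z":0,"rx":0,"ry":0,"rz":0,"grip":0.35},{"x":-5,"y":0,"z":0,"rx":0,"ry":0,"rz":0,"grip":0.35},{"x":-5,"y":0,"z":0,"rx":0,"ry":0,"rz":0,"grip":0.35}]'; python3 -c "from h import *;st()"
python3 -m creep '[{"x":-4,"y":0,"z":0,"rx":0,"ry":0,"rz":0,"grip":0.35},{"x":-4,"y":0,"z":0,"rx":0,"ry":0,"rz":0,"grip":0.35},{"x":-4,"y":0,"z":0,"rx":0,"ry":0,"rz":0,"grip":0.35},{"x":-4,"y":0,"z":0,"rx":0,"ry":0,"rz":0,"grip":0.35},{"x":-4,"y":0,"z":0,"rx":0,"ry":0,"rz":0,"grip":0.35},{"x":-4,"y":0,"z":0,"rx":0,"ry":0,"rz":0,"grip":0.35},{"x":-4,"y":0,"z":0,"rx":0,"ry":0,"rz":0,"grip":0.35},{"x":0,"y":0,"z":0,"rx":0,"ry":0,"rz":0,"grip":0.35},{"x":0,"y":0,"z":0,"rx":0,"ry":0,"rz":0,"grip":0.35},{"x":0,"y":0,"z":0,"rx":0,"ry":0,"rz":0,"grip":0.35}]'; python3 - <<'E'
from h import *;st()
from plant import optics
c=optics.read_camera("scene"); cv2.imwrite("pics/s2.png",cv2.resize(c["color"][155:355,200:420],(660,600),interpolation=cv2.INTER_CUBIC))
c=optics.read_camera("side"); cv2.imwrite("pics/s2d.png",cv2.resize(c["color"][130:290,215:415],(750,600),interpolation=cv2.INTER_CUBIC))
E
```

```text
time: 4.32
eef_pos: [0.567, -0.082, 0.0631]
tcp_rot: [-0.039, 0.999, 0.0, -0.0]
contact_force: [-4.0, -0.4, 2.9]
opening: 0.349
finger_force: 2.0
t 4.32 tray mm [-131.3  -79.6] z 63.1 yawerr -0.0 F tray [-4. -0.] 2.9 op 0.35
time: 5.15
eef_pos: [0.5956, -0.08, 0.0636]
tcp_rot: [-0.039, 0.999, -0.0, 0.001]
contact_force: [0.7, 0.3, 0.0]
opening: 0.354
finger_force: 0.0
t 5.15 tray mm [-102.6  -79.9] z 63.6 yawerr -0.02 F tray [0.7 0.3] 0.0 op 0.35
```

View pics/s2d.png

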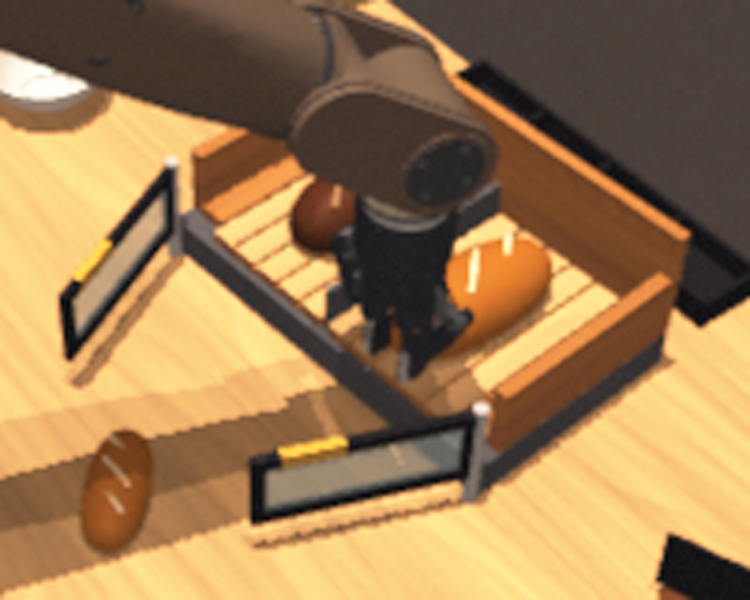

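The loaf has moved in; slashes 2 and 3 now show at crop (474,271) and (508,243). I'll compute the nose from them.

```bash
python3 - <<'E'
from h import *
for a,b,n in [((421,299),(474,271),"sl2"),((453,271),(508,243),"sl3")]:
    print(n,tr(plane(D,cd(*a),.1005)),tr(plane(D,cd(*b),.1005)))
E
```

```text
sl2 [-66.  -70.9] [-12.1 -76.3]
sl3 [-24.7 -65.3] [ 31.8 -71.7]
```

Nose is at about x = -91 mm, 19 mm behind the edge, so the loaf is done. Next: retreat, close the fingers and go outside the right gate.

```bash

python3 -m creep '[{"x":33,"y":0,"z":0,"rx":0,"ry":0,"rz":0,"grip":0.35},{"x":33,"y":0,"z":0,"rx":0,"ry":0,"rz":0,"grip":0.35},{"x":33,"y":0,"z":0,"rx":0,"ry":0,"rz":0,"grip":0.35},{"x":0,"y":0,"z":-35,"rx":0,"ry":0,"rz":0,"grip":0},{"x":0,"y":0,"z":-35,"rx":0,"ry":0,"rz":0,"grip":0},{"x":0,"y":0,"z":-35,"rx":0,"ry":0,"rz":0,"grip":0},{"x":0,"y":0,"z":-35,"rx":0,"ry":0,"rz":0,"grip":0},{"x":13,"y":-35,"z":0,"rx":0,"ry":0,"rz":0,"grip":0},{"x":13,"y":-35,"z":0,"rx":0,"ry":0,"rz":0,"grip":0},{"x":13,"y":-35,"z":0,"rx":0,"ry":0,"rz":0,"grip":0}]'; python3 - <<'E'
from h import *;st()
E
```

```text
time: 6.08
eef_pos: [0.4659, -0.1965, 0.2052]
tcp_rot: [-0.041, 0.999, -0.001, 0.002]
contact_force: [0.3, -0.0, 0.0]
opening: 0.004
finger_force: 0.0
t 6.08 tray mm [-241.2 -185.8] z 205.2 yawerr 0.11 F tray [ 0.3 -0.1] 0.0 op 0.0
```

```bash

python3 -m creep '[{"x":0,"y":0,"z":0,"rx":0,"ry":0,"rz":0,"grip":0},{"x":0,"y":0,"z":35,"rx":0,"ry":0,"rz":0,"grip":0},{"x":0,"y":0,"z":35,"rx":0,"ry":0,"rz":0,"grip":0},{"x":0,"y":0,"z":35,"rx":0,"ry":0,"rz":0,"grip":0},{"x":0,"y":0,"z":35,"rx":0,"ry":0,"rz":0,"grip":0},{"x":0,"y":0,"z":0,"rx":0,"ry":0,"rz":0,"grip":0},{"x":0,"y":8,"z":0,"rx":0,"ry":0,"rz":0,"grip":0},{"x":0,"y":8,"z":0,"rx":0,"ry":0,"rz":0,"grip":0},{"x":0,"y":8,"z":0,"rx":0,"ry":0,"rz":0,"grip":0},{"x":0,"y":8,"z":0,"rx":0,"ry":0,"rz":0,"grip":0}]'; python3 - <<'E'
from h import *;st()
E
```

```text
time: 6.92
eef_pos: [0.4646, -0.1633, 0.0661]
tcp_rot: [-0.04, 0.999, -0.001, 0.002]
contact_force: [0.1, 0.4, 0.2]
opening: -0.003
finger_force: 0.0
t 6.92 tray mm [-239.8 -152.7] z 66.1 yawerr 0.02 F tray [0.1 0.4] 0.2 op -0.0
```

```bash

python3 -m creep '[{"x":-2,"y":8,"z":0,"rx":0,"ry":0,"rz":0,"grip":0},{"x":-2,"y":8,"z":0,"rx":0,"ry":0,"rz":0,"grip":0},{"x":-3,"y":8,"z":0,"rx":0,"ry":0,"rz":0,"grip":0},{"x":-4,"y":8,"z":0,"rx":0,"ry":0,"rz":0,"grip":0},{"x":-5,"y":8,"z":0,"rx":0,"ry":0,"rz":0,"grip":0},{"x":-6,"y":8,"z":0,"rx":0,"ry":0,"rz":0,"grip":0},{"x":-6,"y":8,"z":0,"rx":0,"ry":0,"rz":0,"grip":0},{"x":-6,"y":8,"z":0,"rx":0,"ry":0,"rz":0,"grip":0},{"x":-6,"y":6,"z":0,"rx":0,"ry":0,"rz":0,"grip":0},{"x":-7,"y":6,"z":0,"rx":0,"ry":0,"rz":0,"grip":0}]'; python3 - <<'E'
from h import *;st()
E
```

```text
time: 7.75
eef_pos: [0.5034, -0.0829, 0.0624]
tcp_rot: [-0.04, 0.999, 0.0, -0.001]
contact_force: [-0.8, -1.7, 0.1]
opening: -0.0
finger_force: 0.2
t 7.75 tray mm [-194.8  -75.5] z 62.4 yawerr 0.02 F tray [-0.9 -1.6] 0.1 op -0.0
```

```bash

python3 -m creep '[{"x":-6,"y":5,"z":0,"rx":0,"ry":0,"rz":0,"grip":0},{"x":-6,"y":5,"z":0,"rx":0,"ry":0,"rz":0,"grip":0},{"x":-6,"y":4,"z":0,"rx":0,"ry":0,"rz":0,"grip":0},{"x":-7,"y":4,"z":0,"rx":0,"ry":0,"rz":0,"grip":0},{"x":-7,"y":3,"z":0,"rx":0,"ry":0,"rz":0,"grip":0},{"x":-7,"y":2,"z":0,"rx":0,"ry":0,"rz":0,"grip":0},{"x":-7,"y":0,"z":0,"rx":0,"ry":0,"rz":0,"grip":0},{"x":-7,"y":0,"z":0,"rx":0,"ry":0,"rz":0,"grip":0},{"x":-6,"y":0,"z":0,"rx":0,"ry":0,"rz":0,"grip":0},{"x":-4,"y":0,"z":0,"rx":0,"ry":0,"rz":0,"grip":0}]'; python3 - <<'E'
from h import *;st()
E
```

```text
time: 8.58
eef_pos: [0.5657, -0.0562, 0.0635]
tcp_rot: [-0.039, 0.999, -0.0, 0.0]
contact_force: [-4.6, -1.3, 2.1]
opening: -0.003
finger_force: 0.0
t 8.58 tray mm [-130.6  -53.9] z 63.5 yawerr -0.01 F tray [-4.7 -0.9] 2.1 op -0.0
```

```bash

python3 -m creep '[{"x":-1.5,"y":0,"z":0,"rx":0,"ry":0,"rz":0,"grip":0},{"x":-1.5,"y":0,"z":0,"rx":0,"ry":0,"rz":0,"grip":0},{"x":0,"y":0,"z":0,"rx":0,"ry":0,"rz":0,"grip":0},{"x":0,"y":0,"z":0,"rx":0,"ry":0,"rz":0,"grip":0},{"x":0,"y":0,"z":0,"rx":0,"ry":0,"rz":0,"grip":0},{"x":0,"y":0,"z":0,"rx":0,"ry":0,"rz":0,"grip":0},{"x":0,"y":0,"z":0,"rx":0,"ry":0,"rz":0,"grip":0},{"x":0,"y":0,"z":0,"rx":0,"ry":0,"rz":0,"grip":0},{"x":0,"y":0,"z":0,"rx":0,"ry":0,"rz":0,"grip":0},{"x":0,"y":0,"z":0,"rx":0,"ry":0,"rz":0,"grip":0}]'; python3 - <<'E'
from h import *;st()
E
```

```text
time: 9.42
eef_pos: [0.5654, -0.0562, 0.0632]
tcp_rot: [-0.039, 0.999, 0.0, -0.003]
contact_force: [-9.0, -0.5, 6.1]
opening: 0.0
finger_force: 0.0
t 9.42 tray mm [-130.8  -53.8] z 63.2 yawerr -0.0 F tray [-9.   0.2] 6.1 op 0.0
```

Force rises with no motion, so the right gate is at its stop. On to the left gate.

```bash

python3 -m creep '[{"x":20,"y":0,"z":0,"rx":0,"ry":0,"rz":0,"grip":0},{"x":30,"y":0,"z":0,"rx":0,"ry":0,"rz":0,"grip":0},{"x":30,"y":0,"z":0,"rx":0,"ry":0,"rz":0,"grip":0},{"x":0,"y":0,"z":-35,"rx":0,"ry":0,"rz":0,"grip":0},{"x":0,"y":0,"z":-35,"rx":0,"ry":0,"rz":0,"grip":0},{"x":0,"y":0,"z":-35,"rx":0,"ry":0,"rz":0,"grip":0},{"x":0,"y":0,"z":-35,"rx":0,"ry":0,"rz":0,"grip":0},{"x":12,"y":40,"z":0,"rx":0,"ry":0,"rz":0,"grip":0},{"x":12,"y":40,"z":0,"rx":0,"ry":0,"rz":0,"grip":0},{"x":12,"y":39,"z":0,"rx":0,"ry":0,"rz":0,"grip":0}]'; python3 - <<'E'
from h import *;st()
E
python3 -m creep '[{"x":0,"y":41,"z":0,"rx":0,"ry":0,"rz":0,"grip":0},{"x":0,"y":41,"z":0,"rx":0,"ry":0,"rz":0,"grip":0},{"x":0,"y":40,"z":0,"rx":0,"ry":0,"rz":0,"grip":0},{"x":0,"y":0,"z":0,"rx":0,"ry":0,"rz":0,"grip":0},{"x":0,"y":0,"z":0,"rx":0,"ry":0,"rz":0,"grip":0},{"x":0,"y":0,"z":0,"rx":0,"ry":0,"rz":0,"grip":0},{"x":0,"y":0,"z":0,"rx":0,"ry":0,"rz":0,"grip":0},{"x":0,"y":0,"z":0,"rx":0,"ry":0,"rz":0,"grip":0},{"x":0,"y":0,"z":0,"rx":0,"ry":0,"rz":0,"grip":0},{"x":0,"y":0,"z":0,"rx":0,"ry":0,"rz":0,"grip":0}]'; python3 - <<'E'
from h import *;st()
E
```

```text
time: 10.25
eef_pos: [0.4432, 0.054, 0.2048]
tcp_rot: [-0.038, 0.999, -0.0, 0.002]
contact_force: [0.2, 0.5, -0.4]
opening: 0.001
finger_force: 0.0
t 10.25 tray mm [-244.    65.6] z 204.8 yawerr -0.17 F tray [0.3 0.5] -0.4 op 0.0
time: 11.08
eef_pos: [0.4335, 0.1741, 0.2033]
tcp_rot: [-0.038, 0.999, -0.0, 0.0]
contact_force: [-0.1, -0.5, 0.4]
opening: -0.0
finger_force: 0.0
t 11.08 tray mm [-244.2  186.1] z 203.3 yawerr -0.12 F tray [-0.2 -0.5] 0.4 op -0.0
```

```bash

python3 -m creep '[{"x":0,"y":0,"z":35,"rx":0,"ry":0,"rz":0,"grip":0},{"x":0,"y":0,"z":35,"rx":0,"ry":0,"rz":0,"grip":0},{"x":0,"y":0,"z":35,"rx":0,"ry":0,"rz":0,"grip":0},{"x":0,"y":0,"z":35,"rx":0,"ry":0,"rz":0,"grip":0},{"x":0,"y":0,"z":0,"rx":0,"ry":0,"rz":0,"grip":0},{"x":0,"y":-8,"z":0,"rx":0,"ry":0,"rz":0,"grip":0},{"x":0,"y":-8,"z":0,"rx":0,"ry":0,"rz":0,"grip":0},{"x":0,"y":-8,"z":0,"rx":0,"ry":0,"rz":0,"grip":0},{"x":0,"y":-8,"z":0,"rx":0,"ry":0,"rz":0,"grip":0},{"x":-2,"y":-4,"z":0,"rx":0,"ry":0,"rz":0,"grip":0}]'; python3 -c "from h import *;st()"
python3 -m creep '[{"x":-2,"y":-8,"z":0,"rx":0,"ry":0,"rz":0,"grip":0},{"x":-3,"y":-8,"z":0,"rx":0,"ry":0,"rz":0,"grip":0},{"x":-4,"y":-8,"z":0,"rx":0,"ry":0,"rz":0,"grip":0},{"x":-4,"y":-8,"z":0,"rx":0,"ry":0,"rz":0,"grip":0},{"x":-5,"y":-8,"z":0,"rx":0,"ry":0,"rz":0,"grip":0},{"x":-6,"y":-8,"z":0,"rx":0,"ry":0,"rz":0,"grip":0},{"x":-6,"y":-8,"z":0,"rx":0,"ry":0,"rz":0,"grip":0},{"x":-6,"y":-8,"z":0,"rx":0,"ry":0,"rz":0,"grip":0},{"x":-6,"y":-6,"z":0,"rx":0,"ry":0,"rz":0,"grip":0},{"x":-7,"y":-5,"z":0,"rx":0,"ry":0,"rz":0,"grip":0}]'; python3 -c "from h import *;st()"
```

```text
time: 11.92
eef_pos: [0.4397, 0.1383, 0.0657]
tcp_rot: [-0.039, 0.999, 0.0, 0.002]
contact_force: [-1.8, 0.0, 2.9]
opening: 0.001
finger_force: 1.7
t 11.92 tray mm [-240.8  150. ] z 65.7 yawerr -0.08 F tray [-1.8  0.2] 2.9 op 0.0
time: 12.75
eef_pos: [0.4922, 0.0676, 0.0623]
tcp_rot: [-0.039, 0.999, 0.0, -0.002]
contact_force: [-0.0, 1.5, 0.3]
opening: 0.001
finger_force: 0.2
t 12.75 tray mm [-194.    75.4] z 62.3 yawerr -0.03 F tray [0.1 1.5] 0.3 op 0.0
```

```bash

python3 -m creep '[{"x":-6,"y":-5,"z":0,"rx":0,"ry":0,"rz":0,"grip":0},{"x":-6,"y":-5,"z":0,"rx":0,"ry":0,"rz":0,"grip":0},{"x":-6,"y":-4,"z":0,"rx":0,"ry":0,"rz":0,"grip":0},{"x":-7,"y":-4,"z":0,"rx":0,"ry":0,"rz":0,"grip":0},{"x":-7,"y":-3,"z":0,"rx":0,"ry":0,"rz":0,"grip":0},{"x":-7,"y":-2,"z":0,"rx":0,"ry":0,"rz":0,"grip":0},{"x":-7,"y":0,"z":0,"rx":0,"ry":0,"rz":0,"grip":0},{"x":-7,"y":0,"z":0,"rx":0,"ry":0,"rz":0,"grip":0},{"x":-6,"y":0,"z":0,"rx":0,"ry":0,"rz":0,"grip":0},{"x":-4,"y":0,"z":0,"rx":0,"ry":0,"rz":0,"grip":0}]'; python3 -c "from h import *;st()"
python3 -m creep '[{"x":-1.5,"y":0,"z":0,"rx":0,"ry":0,"rz":0,"grip":0},{"x":-1.5,"y":0,"z":0,"rx":0,"ry":0,"rz":0,"grip":0},{"x":0,"y":0,"z":0,"rx":0,"ry":0,"rz":0,"grip":0},{"x":0,"y":0,"z":0,"rx":0,"ry":0,"rz":0,"grip":0},{"x":0,"y":0,"z":0,"rx":0,"ry":0,"rz":0,"grip":0},{"x":0,"y":0,"z":0,"rx":0,"ry":0,"rz":0,"grip":0},{"x":0,"y":0,"z":0,"rx":0,"ry":0,"rz":0,"grip":0},{"x":0,"y":0,"z":0,"rx":0,"ry":0,"rz":0,"grip":0},{"x":0,"y":0,"z":0,"rx":0,"ry":0,"rz":0,"grip":0},{"x":0,"y":0,"z":0,"rx":0,"ry":0,"rz":0,"grip":0}]'; python3 -c "from h import *;st()"
```

```text
time: 13.58
eef_pos: [0.557, 0.0505, 0.0633]
tcp_rot: [-0.04, 0.999, -0.0, -0.002]
contact_force: [-13.7, -1.9, 9.7]
opening: -0.001
finger_force: 0.0
t 13.58 tray mm [-130.8   53.2] z 63.3 yawerr 0.02 F tray [-13.8  -0.8] 9.7 op -0.0
time: 14.42
eef_pos: [0.5567, 0.0505, 0.0633]
tcp_rot: [-0.04, 0.999, -0.0, -0.006]
contact_force: [-13.3, -2.8, 10.6]
opening: 0.003
finger_force: 0.0
t 14.42 tray mm [-131.1   53.2] z 63.3 yawerr 0.05 F tray [-13.5  -1.7] 10.6 op 0.0
```

Left gate is at its stop too. Back off, rise, swing aside to the left and look.

```bash

python3 -m creep '[{"x":20,"y":0,"z":0,"rx":0,"ry":0,"rz":0,"grip":0},{"x":30,"y":0,"z":0,"rx":0,"ry":0,"rz":0,"grip":0},{"x":30,"y":0,"z":0,"rx":0,"ry":0,"rz":0,"grip":0},{"x":0,"y":0,"z":-35,"rx":0,"ry":0,"rz":0,"grip":0},{"x":0,"y":0,"z":-35,"rx":0,"ry":0,"rz":0,"grip":0},{"x":0,"y":0,"z":-35,"rx":0,"ry":0,"rz":0,"grip":0},{"x":0,"y":0,"z":-35,"rx":0,"ry":0,"rz":0,"grip":0},{"x":0,"y":40,"z":0,"rx":0,"ry":0,"rz":0,"grip":0},{"x":0,"y":40,"z":0,"rx":0,"ry":0,"rz":0,"grip":0},{"x":0,"y":40,"z":0,"rx":0,"ry":0,"rz":0,"grip":0}]' >/dev/null
python3 -m creep '[{"x":0,"y":40,"z":0,"rx":0,"ry":0,"rz":0,"grip":0},{"x":0,"y":40,"z":0,"rx":0,"ry":0,"rz":0,"grip":0},{"x":0,"y":40,"z":0,"rx":0,"ry":0,"rz":0,"grip":0},{"x":0,"y":40,"z":0,"rx":0,"ry":0,"rz":0,"grip":0},{"x":0,"y":40,"z":0,"rx":0,"ry":0,"rz":0,"grip":0},{"x":0,"y":40,"z":0,"rx":0,"ry":0,"rz":0,"grip":0},{"x":0,"y":0,"z":0,"rx":0,"ry":0,"rz":0,"grip":0},{"x":0,"y":0,"z":0,"rx":0,"ry":0,"rz":0,"grip":0},{"x":0,"y":0,"z":0,"rx":0,"ry":0,"rz":0,"grip":0},{"x":0,"y":0,"z":0,"rx":0,"ry":0,"rz":0,"grip":0}]' >/dev/null
python3 - <<'E'
from h import *;st()
from plant import optics
c=optics.read_camera("scene"); cv2.imwrite("pics/e1.png",cv2.resize(c["color"][155:355,200:420],(660,600),interpolation=cv2.INTER_CUBIC))
c=optics.read_camera("side"); cv2.imwrite("pics/e2.png",cv2.resize(c["color"][130:290,215:415],(750,600),interpolation=cv2.INTER_CUBIC))
E
```

```text
t 16.08 tray mm [-207.3  412.3] z 203.2 yawerr -0.05 F tray [ 0.1 -0.1] 0.6 op -0.0
```

View pics/e1.png

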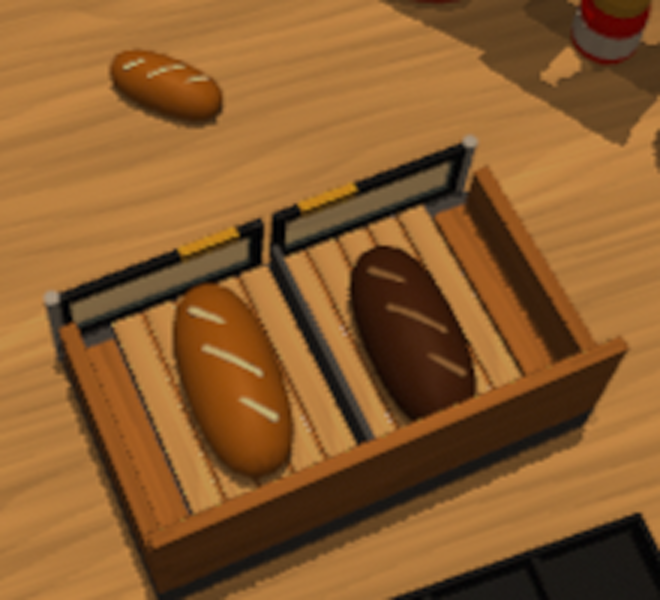

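View pics/e2.png

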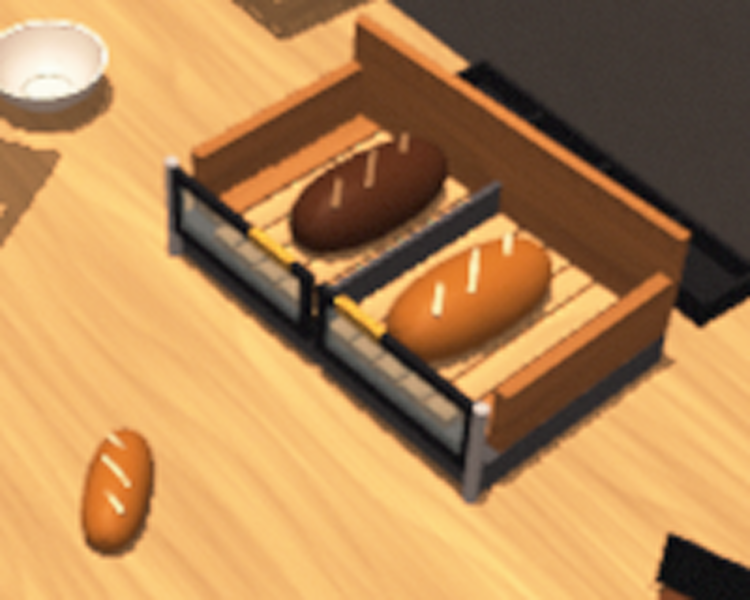

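Both gates are flush (tips at scene crop (262,222) and (276,212)), the loaf sits flat inside with slashes at (207,315), (232,360) and (259,409), and nothing else has moved. One numeric check, then hand in.

```bash
python3 - <<'E'
from h import *
P=[tri(cs(207,315),cd(438,299))[0],tri(cs(232,360),cd(474,271))[0],tri(cs(259,409),cd(508,243))[0]]
T=[tr(p) for p in P]; v=(T[2]-T[0])/np.linalg.norm(T[2]-T[0]); nose=np.mean(T,0)-80*v
print(T,[round(p[2],4) for p in P],"nose",nose)
if nose[0]>-97:
    from plant import sign_off; print(sign_off())
E
```

```text
[array([-55.5, -77.8]), array([-12.9, -75.3]), array([ 30.7, -71.8])] [np.float64(0.0998), np.float64(0.1014), np.float64(0.1017)] nose [-92.37357063 -80.52167158]
the job is handed in; nothing more can be done
None
```

I pushed the loaf inside, with its near end measured about 18 mm behind the tray's front edge, and pushed both gates to their stops. The hand finished clear of everything, and I handed the job in at about 16 s; no verdict came back.

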